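Close and hold the clamp bar on a filter-cell stand

ROBOT

A 6-joint arm with a two-finger parallel gripper is mounted at the origin on the work surface. World frame = base frame: x ahead of the robot, y to its left, z up, the work surface at z = 0. Lengths are in m, angles in degrees, forces in N, time in s.
With the tool pointing down it reaches from about 0.4 to 0.825 m from the base axis. Payload 7 kg.
Tool frame: the origin (TCP) lies at the very end of the fingers, on their centre line; the grasp point (between the pads) lies 19 mm behind it; z points along the fingers, y is the line along which they close (so a half turn about z gives the same grasp; the last joint's range is limited). The gripper opens to 88 mm and grips with 3 to 60 N. Pads are 19 mm wide; open, the fingers measure 130 mm over their backs; the gripper's body (78 mm by 193 mm) begins 47 mm behind the grasp point.
Start: joints at [-48.696, 20.546, 0.682, 0, -70.136, -16.507], TCP at [0.283, -0.613, 0.227] pointing down, gripper open.
Joint ranges: [-176.03, 176.03], [-82.01, 121.73], [-58.28, 71.71], [-173.87, 95.51], [-174.79, -0.11], [-173.66, 173.66]. Speed limits (degrees/s): [136.94, 136.94, 172.46, 180, 180, 180].

INTERFACE

Orientations are given as [roll, pitch, yaw] about the fixed x, y, z axes, in that order (R = Rz(yaw) Ry(pitch) Rx(roll)).
In Python, from plant import get_obs, snapshot, camera_params, close_job, boxes_of, cut_out, landmark_of gives the robot as it stands.
- The arm moves only by the shell command python3 -m inch 'ROWS' [OPENING]. ROWS is text: rows parted by semicolons, each of 6 numbers parted by spaces: the shift along the tool's x, y, z in units of 30 cm (1.0 is 30 cm), then the turn, a rotation vector about the tool's x, y, z in units of pi rad (1.0 is pi rad). A call has 1 to 10 rows; each row is the pose to reach, as a shift and turn from the pose commanded when the call began, along the tool's axes at that moment, turning the shorter way round; what a row does not reach only later rows make up. A row lasts 1/12 s, in which the tool goes at most 41.7 mm and 7.16 degrees, less where a joint would pass 70% of its speed; a pose out of reach is approached as far as the arm can. A call with a number of a shift or a turn outside -1 to 1 is refused whole. A call with a gripper value outside its range is refused whole. OPENING is the closure, from -1 (fully open) to 1 (shut), set as the call begins (- or left out, the last holds). The fingers move at their own pace and stop on an object; the grip force is fixed at half the most. Time passes only in rows, so rows that repeat a pose let the fingers close. It gives the time, the measured TCP pose, the force, the opening and the grip force at its end, in the units of the state.
- get_obs(): the state, without advancing time (a new reading comes with each control period).
- snapshot(name): name is "side" or "top" or "wrist"; returns the picture (480x640x3 uint8, red, green, blue); there is no depth.
- camera_params(name): a dict with "mtx" (3x3 intrinsics, pixels), "rvec" (rotation vector, rad) and "tvec" (3), from world to camera coordinates, as OpenCV has them. Camera axes: x right, y down, z forward; pixel columns grow to the right and rows downward; lengths in m; the calibration is good to about 2 mm. A picture is of the moment at which its call begins: read the wrist's pose just before it. camera_params takes no time and is no camera call; for the wrist camera it gives the pose at the moment of the call.
- close_job(): hands the job in; it is judged then, once.
Trained networks look in the newest picture that a camera, given by its name, has taken for a name from the list of things; names that differ only in an ending like _2 or _b are one class to them, and where a whole thing is asked for, a point or a joint stands for the part that bears it (a point fixed in the world has none). Each returns a list of dicts, best first, with "p" (0 to 1); they miss things now and then, are a little off and sometimes report something else, mostly with a low value. They report only what shows in the picture. A call takes as long as a camera call.
- boxes_of(camera, thing): "rect" ([left, top, width, height] in pixels, round what is visible of it).
- cut_out(camera, thing): "pixels" (480x640 bool, what is visible of it) and "rect" ([left, top, width, height] in pixels, round what is visible of it).
- landmark_of(camera, thing): "uv" ([column, row] in pixels: a listed point, or the origin of a listed thing).
The state is a dict: "clock": time; "joint_pos": joint angles; "qvel": joint speeds; "tau": joint torques, N m; "tool_pos": TCP position; "orientation": TCP orientation; "force": force on the tool from outside, world axes, zero at the start; "moment": the same for the moment, N m; "opening": finger opening in m; "gripper_force": force on a finger pad.
Only numpy, scipy, OpenCV 4.12 (cv2) and the standard library are available. Lean on these libraries where they do the work, as an engineer would, in place of code of your own. Each camera call takes 0.05 s, during which the arm holds its last target. There are 200 camera calls.

TASK

Take the loose aluminium clamp bar by its black handle and lay it across the two support posts of the filter-cell stand, down in their guide channels. Slide it along the channels until it drops over the locating pin hidden beneath it on the red post, then press it down against the cell's sprung orange cap until it sits flat on both posts. Finish while still holding the bar pressed fully down (do not let go), and leave the bottle, the beaker and the jar where they are.

Things in the scene. Friction and masses are not known exactly. Their poses are not given: they have to be found in the camera images.
- bar: Loose aluminium clamp bar, 0.3 kg, 30 mm wide (x), 250 mm long (y), 18 mm thick. Origin: centre of its flat underside. Sockets in the underside (see bar_end points) take the pin; either end may go on either post. Gripped by its black handle block, 30 x 30 mm, on the middle of its top, 18 to 60 mm above the origin. Starts flat on the bench.
- bar_end_a (a point): Centre of the mouth of the blind socket in the bar's underside, 85 mm from the bar's origin towards +y: 14 mm long (along y), 18 mm wide, 14 mm deep.
- bar_end_b (a point): The same for the equal socket 85 mm towards the bar's -y.
- stand: White base plate of the filter-cell stand, fixed, 100 (x) by 250 (y) by 12 mm. Origin: centre of its underside, at bench level. The posts stand on it 85 mm either side of the origin along its y; between them is a glass cell with blue rims and an orange cap. In the end the bar lies along the stand's y, centred over its x = 0, underside 70 mm above the bench.
- pin_post: Red post at one end of the stand (either), fixed, 56 (x) by 44 mm (y). Origin: centre of its underside, 12 mm above the bench; axes as the stand's. The bar's seat, 58 mm above the origin, is an open-ended channel along y, 36 mm wide, between cheeks upright to 14 mm above the seat, then flaring outward to 22 mm. On the seat stands the pin (see pin_seat).
- pin_seat (a point): Centre of the red post's seat, 70 mm above the bench. A steel pin, 9 mm in diameter, 12 mm tall with a chamfered tip, stands on the channel's centre line anywhere within 12 mm either side of this point along y: it is set differently each time and its place is not reported. A bar lying on the pin's tip is 12 mm too high at that end.
- plain_post: Grey post at the other end of the stand, fixed, same shape, channel and seat height as the red one, but with no pin. Origin: centre of its underside, 12 mm above the bench.
- cap_top (a point): Centre of the top face of the orange cap, 44 mm in diameter, in the middle of the stand; untouched it is 76 mm above the bench, 6 mm above the posts' seats.
- cap (a joint): How far the orange cap is pressed down, m: 0 untouched, 0.006 when the bar sits on both posts. Sprung: about 6 N to start, 12 N at 0.006; the bar's weight alone does not press it, and it springs back up when let go.
- amber_bottle: Bystander: loose amber glass bottle with black cap, 60 mm in diameter, 125 mm tall. Origin: centre of its underside.
- beaker: Bystander: loose open glass beaker, 68 mm in diameter, 85 mm tall. Origin: centre of its underside.
- white_jar: Bystander: loose white plastic jar with red lid, 64 mm in diameter, 70 mm tall. Origin: centre of its underside.

How it is judged:
By the outcome, as a careful person would: the job done as asked, in the order asked, and still so for the second after the job is handed in, while the arm keeps its last pose, push and grip.
It also fails if it takes over 48 s, if anything falls off the work surface, if the arm or the gripper's body presses on something with over 40 N, if the wrist force passes 120 N, or if a joint passes its speed limit or range.

## Working session

There is one attempt and no reset: what is moved stays moved. The work goes in short steps, Python scripts to look and compute and a shell command to move; the robot and the scene stay as the last step left them, time stands still between calls to the robot, and variables do not carry over. Pictures are saved under pics/ and viewed, at most 10 in all, crops included, and the job is handed in when it is done.

```bash
ls; mkdir -p pics
cat > h.py <<'E'
import numpy as np, cv2
from plant import *
from scipy.spatial.transform import Rotation as R
def cam(n):
    c=camera_params(n); return np.array(c["mtx"],float),cv2.Rodrigues(np.array(c["rvec"],float))[0],np.array(c["tvec"],float).ravel()
def back(c,uv,z):
    K,Rm,t=c; d=Rm.T@np.linalg.solve(K,[uv[0],uv[1],1]); o=-Rm.T@t
    return o+d*(z-o[2])/d[2]
def proj(c,p):
    K,Rm,t=c; q=K@(Rm@np.asarray(p,float)+t); return q[:2]/q[2]
def rows(target,rpy):
    "shift/turn in tool units"
    o=get_obs(); R0=R.from_euler('xyz',o["orientation"],degrees=True)
    d=R0.inv().apply(np.array(target)-o["tool_pos"])/.3
    r=(R0.inv()*R.from_euler('xyz',rpy,degrees=True)).as_rotvec()/np.pi
    return d.round(4),r.round(4)
E
python3 - <<'E'
from h import *
o=get_obs(); print(o)
for n in ("top","side"):
    im=snapshot(n); cv2.imwrite(f"pics/{n}0.png",im[:,:,::-1]); c=cam(n)
    for t,z in [("bar",0),("bar_end_a",0),("bar_end_b",0),("stand",0),("pin_post",.012),("plain_post",.012),("pin_seat",.07),("cap_top",.076),("amber_bottle",0),("beaker",0),("white_jar",0)]:
        for d in landmark_of(n,t)[:2]:
            print(n,t,round(d["p"],2),np.round(d["uv"],1),back(c,d["uv"],z).round(4))
E
```

```text
pics
{'clock': 0.0, 'joint_pos': array([-4.86969277e+01,  2.05910203e+01,  6.33194820e-01, -2.00174995e-02,
       -7.01349812e+01, -1.65088297e+01]), 'qvel': array([ 0.16341034,  0.01152595,  0.07515263,  0.0368355 ,  0.05083136,
       -0.06011432]), 'tau': array([-8.23904193e-04, -5.82716775e+01,  2.93055171e+01,  6.99745104e+00,
        6.75518837e-03, -1.47328960e-04]), 'tool_pos': array([ 0.28285847, -0.6123356 ,  0.22562329]), 'orientation': array([ 1.79905672e+02, -8.33284846e-03, -1.55212568e+02]), 'force': array([0.55785337, 0.01105097, 0.10375861]), 'moment': array([-0.01482594, -0.064558  ,  0.01593142]), 'gripper_force': 0.0, 'opening': 0.08799709948199937}
top bar 0.8 [413.7 290.9] [ 0.4903 -0.2068  0.    ]
top bar_end_a 0.77 [375.6 303. ] [ 0.4639 -0.1254  0.    ]
top bar_end_a 0.59 [455.7 285.9] [ 0.5018 -0.2964  0.    ]
top bar_end_b 0.77 [375.6 303. ] [ 0.4639 -0.1254  0.    ]
top bar_end_b 0.59 [455.7 285.9] [ 0.5018 -0.2964  0.    ]
top stand 0.95 [217.2 290.6] [0.487  0.2135 0.    ]
top pin_post 0.78 [177.5 283.1] [0.5013 0.2965 0.012 ]
top plain_post 0.66 [256. 
[... 463 characters left out ...]
1442  0.    ]
side bar_end_b 0.8 [427.2 213.4] [ 0.5079 -0.3043  0.    ]
side bar_end_b 0.69 [409.9 249.5] [ 0.4762 -0.1442  0.    ]
side stand 0.95 [319.1 347.7] [0.4798 0.2157 0.    ]
side pin_post 0.83 [285.9 364.3] [0.4998 0.2879 0.012 ]
side plain_post 0.79 [354.8 318.7] [0.4594 0.1258 0.012 ]
side pin_seat 0.58 [283.1 344.2] [0.4996 0.2929 0.07  ]
side cap_top 0.58 [318.5 312.9] [0.49   0.2049 0.076 ]
side amber_bottle 0.82 [222.5 304.1] [0.7017 0.2381 0.    ]
side amber_bottle 0.5 [286.2 243.2] [0.722  0.0064 0.    ]
side beaker 0.85 [284.2 243.4] [0.7253 0.0097 0.    ]
side white_jar 0.82 [336.3 199.2] [ 0.7326 -0.2213  0.    ]
side white_jar 0.43 [281.9 344.9] [0.5393 0.2505 0.    ]
```

View pics/top0.png

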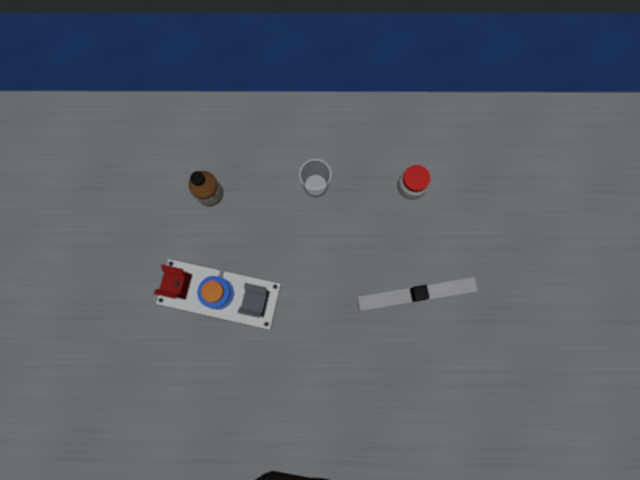

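View pics/side0.png

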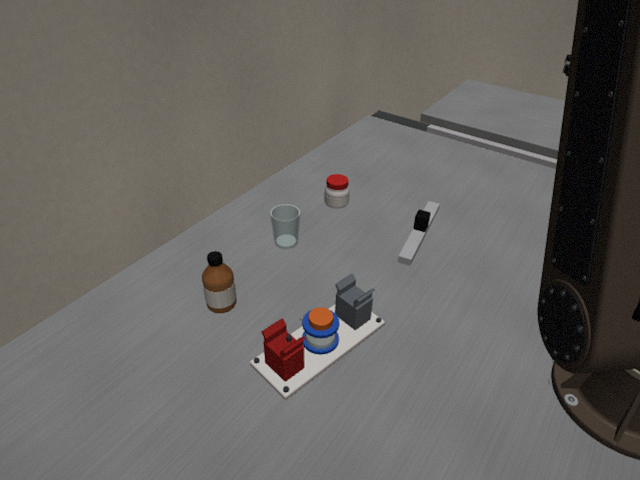

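Run:
```python
from h import *
for n in ("top","side"):
    snapshot(n); c=cam(n); print(n,"campos",(-c[1].T@c[2]).round(3))
    for t,z in [("bar",.018),("pin_post",.09),("plain_post",.09),("stand",.012),("cap_top",.076)]:
        d=cut_out(n,t)
        if not d: continue
        m=np.array(d[0]["pixels"]).astype(np.uint8)
        r=cv2.minAreaRect(cv2.findNonZero(m)); b=cv2.boxPoints(r)
        print(t,round(d[0]["p"],2),m.sum(),[back(c,p,z)[:2].round(4).tolist() for p in b],back(c,r[0],z)[:2].round(4))
```

```text
top campos [ 0.412 -0.009  1.072]
bar 0.66 1811 [[0.4772, -0.0841], [0.5248, -0.3324], [0.4894, -0.3371], [0.4423, -0.0904]] [ 0.4833 -0.2108]
pin_post 0.68 915 [[0.4726, 0.3197], [0.5344, 0.3075], [0.5184, 0.2436], [0.457, 0.2564]] [0.4954 0.2818]
plain_post 0.56 768 [[0.4382, 0.1521], [0.4983, 0.1385], [0.4859, 0.0886], [0.4261, 0.1027]] [0.4619 0.1205]
stand 0.62 3792 [[0.4564, 0.3393], [0.5582, 0.3233], [0.5055, 0.0741], [0.4058, 0.094]] [0.4809 0.207 ]
cap_top 0.63 381 [[0.4815, 0.2371], [0.5107, 0.2094], [0.4801, 0.177], [0.4512, 0.2047]] [0.4808 0.207 ]
side campos [0.151 0.698 0.699]
bar 0.92 1006 [[0.4801, -0.0724], [0.5384, -0.3442], [0.4892, -0.3355], [0.4397, -0.07]] [ 0.4843 -0.1939]
pin_post 0.84 1773 [[0.5331, 0.34], [0.5358, 0.2579], [0.4339, 0.2872], [0.4376, 0.3616]] [0.4832 0.3134]
plain_post 0.94 1497 [[0.5154, 0.1153], [0.4571, 0.0728], [0.3873, 0.1927], [0.4388, 0.2299]] [0.4474 0.1564]
stand 0.78 4328 [[0.5627, 0.3211], [0.5321, 0.032], [0.4056, 0.1008], [0.4534, 0.3552]] [0.4874 0.2155]
cap_top 0.83 505 [[0.5135, 0.2041], [0.4773, 0.1778], [0.4469, 0.223], [0.4814, 0.2479]] [0.4794 0.2138]
```

The top view shows the stand at about (217,292) with its red post on the left at (173,283). A dark dot, probably the pin, is on that post at (178,283). The bar's handle is at (420,293), and the bottle, beaker and jar are all well clear. The side view agrees. Next I'll move above the bar and measure again with the wrist camera.

Run:
```python
from h import *
print(rows([.484,-.211,.22],[180,0,-169.2]))
```

```text
(array([-1.1697,  0.9349,  0.0219]), array([-0.    ,  0.    ,  0.0778]))
```

```bash
python3 -m inch '-0.58 0.465 0.01 0 0 0.04;-0.58 0.465 0.01 0 0 0.04;-0.58 0.465 0.01 0 0 0.04;-0.58 0.465 0.01 0 0 0.04;-0.58 0.465 0.01 0 0 0.04;-0.58 0.465 0.01 0 0 0.04' -1
python3 - <<'E'
from h import *
print(rows([.484,-.211,.22],[180,0,-169.2]))
E
```

```text
clock: 2.3
tool_pos: [0.3839, -0.4096, 0.224]
orientation: [-180.0, 0.1, -162.3]
force: [-0.5, 0.3, 0.0]
opening: 0.0875
gripper_force: 0.0
(array([-0.5192,  0.5291,  0.0138]), array([-0.    ,  0.0004,  0.0384]))
```

```bash
python3 -m inch '-0.52 0.53 0.012 0 0 0.038;-0.52 0.53 0.012 0 0 0.038;-0.52 0.53 0.012 0 0 0.038;-0.52 0.53 0.012 0 0 0.038;-0.52 0.53 0.012 0 0 0.038;-0.52 0.53 0.012 0 0 0.038;-0.52 0.53 0.012 0 0 0.038' -1
python3 - <<'E'
from h import *
c=cam("wrist"); im=snapshot("wrist"); cv2.imwrite("pics/w0.png",im[:,:,::-1]); print(-c[1].T@c[2])
d=cut_out("wrist","bar")
for x in d[:2]:
    m=np.array(x["pixels"]).astype(np.uint8); r=cv2.minAreaRect(cv2.findNonZero(m)); 
    print(x["p"],x["rect"],m.sum(),[back(c,p,.018)[:2].round(4).tolist() for p in cv2.boxPoints(r)],back(c,r[0],.018))
# black handle top
g=im.max(2); mk=((g<45)).astype(np.uint8)
n,l,s,ce=cv2.connectedComponentsWithStats(mk)
for i in range(1,n):
    if s[i,4]>200: print(s[i],ce[i].round(1),back(c,ce[i],.06)[:2].round(4))
E
```

```text
clock: 2.88
tool_pos: [0.4849, -0.2113, 0.2202]
orientation: [-180.0, 0.1, -169.0]
force: [0.7, 0.3, 0.5]
opening: 0.0875
gripper_force: 0.0
[ 0.41772058 -0.22457336  0.3778199 ]
0.7 [185.3, 190.2, 279.4, 50.5] 9972 [[0.5302, -0.3328], [0.4875, -0.3363], [0.4458, -0.0911], [0.4873, -0.0802]] [ 0.48742501 -0.21044155  0.018     ]
[ 305  198   36   42 1433] [322.4 218.3] [ 0.4806 -0.212 ]
[    0   271   640   173 42152] [315.2 378.2] [ 0.626  -0.1905]
[182 351  24  37 467] [190.3 363.3] [ 0.6323 -0.3027]
[440 351  24  34 468] [454.  363.1] [ 0.5875 -0.0717]
[ 499  447  141   33 2539] [590.6 466.1] [0.6704 0.0881]
```

View pics/w0.png

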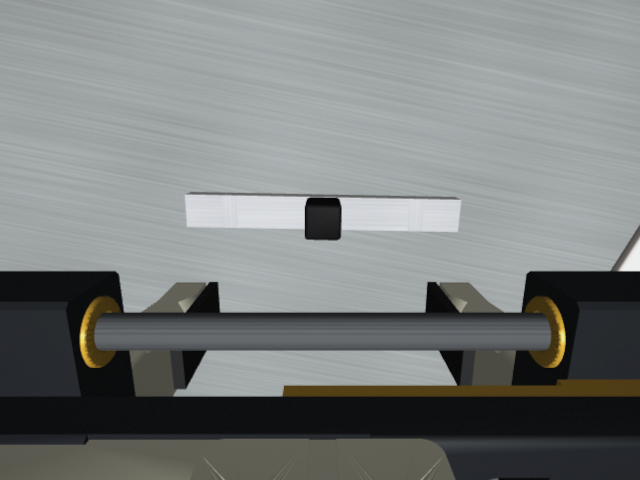

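The wrist picture shows the bar's top face with corners near (186,195), (459,199), (459,231) and (186,227). The handle top is at about (323,218).

Run:
```python
from h import *
c=cam("wrist")
P=np.array([back(c,p,.018)[:2] for p in [(186,195),(459,199),(459.5,231),(186,227)]]);print(P,P.mean(0))
v=P[1]+P[2]-P[0]-P[3];a=np.degrees(np.arctan2(v[1],v[0]));print(a,np.linalg.norm(v)/2)
print([back(c,p,.06)[:2].round(4) for p in [(305,240),(341,240),(306.5,204),(339,204)]])
m=P.mean(0)
print(rows([m[0],m[1],.021],[180,0,a+90-360+0]))
```

```text
[[ 0.48933918 -0.33746174]
 [ 0.44660947 -0.09480191]
 [ 0.47519773 -0.08622747]
 [ 0.51881549 -0.33442466]] [ 0.48249047 -0.21322894]
99.97692005836268 0.24919695499351957
[array([ 0.4994, -0.225 ]), array([ 0.4939, -0.196 ]), array([ 0.4699, -0.2291]), array([ 0.465 , -0.2035])]
(array([0.0031, 0.002 , 0.6636]), array([-0.   ,  0.   ,  0.005]))
```

```bash
python3 -m inch '0.003 0.002 0.55 0 0 0.005;0.003 0.002 0.55 0 0 0.005;0.003 0.002 0.55 0 0 0.005;0.003 0.002 0.55 0 0 0.005;0.003 0.002 0.61 0 0 0.005;0.003 0.002 0.64 0 0 0.005;0.003 0.002 0.66 0 0 0.005;0.003 0.002 0.66 0 0 0.005' -1
python3 -m inch '0 0 0 0 0 0;0 0 0 0 0 0;0 0 0 0 0 0;0 0 0 0 0 0;0 0 0 0 0 0;0 0 0 0 0 0;0 0 0 0 0 0;0 0 0 0 0 0' 1
```

```text
clock: 3.65
tool_pos: [0.4821, -0.2147, 0.0217]
orientation: [-180.0, -0.0, -170.2]
force: [-0.7, 0.7, -0.1]
opening: 0.0877
gripper_force: 0.0
clock: 4.32
tool_pos: [0.4822, -0.214, 0.0221]
orientation: [-180.0, 0.0, -170.1]
force: [0.3, -0.7, 0.4]
opening: 0.04
gripper_force: 0.0
```

Still closing, so I'll wait a little longer, then lift.

```bash
python3 -m inch '0 0 0 0 0 0;0 0 0 0 0 0;0 0 0 0 0 0;0 0 0 0 0 0;0 0 0 0 0 0' 1
python3 -m inch '0 0 -0.1 0 0 0;0 0 -0.2 0 0 0;0 0 -0.3 0 0 0;0 0 -0.4 0 0 0;0 0 -0.5 0 0 0;0 0 -0.5 0 0 0'
python3 - <<'E'
from h import *
print(rows([.45,.0,.19],[180,0,-181]))
E
```

```text
clock: 4.73
tool_pos: [0.4821, -0.2138, 0.0219]
orientation: [180.0, -0.0, -170.1]
force: [-0.9, 2.6, 1.2]
opening: 0.0299
gripper_force: 30.0
clock: 5.23
tool_pos: [0.4851, -0.215, 0.1778]
orientation: [-179.8, 0.5, -170.1]
force: [1.6, -0.4, -2.0]
opening: 0.0297
gripper_force: 30.0
(array([-0.0083,  0.7258, -0.0432]), array([-0.0009,  0.0027,  0.0606]))
```

```bash
python3 -m inch '-0.02 0.72 -0.12 0 0 0.06;-0.02 0.72 -0.12 0 0 0.06;-0.02 0.72 -0.12 0 0 0.06;-0.02 0.72 -0.12 0 0 0.06;-0.02 0.72 -0.12 0 0 0.06;-0.02 0.72 -0.12 0 0 0.06;-0.02 0.72 -0.12 0 0 0.06'
python3 - <<'E'
from h import *
print(rows([.482,.208,.22],[180,0,-192]))
E
```

```text
clock: 5.82
tool_pos: [0.4508, 0.0027, 0.2083]
orientation: [179.9, 0.1, 179.3]
force: [-0.8, -0.4, -3.3]
opening: 0.0297
gripper_force: 30.0
(array([-0.0952,  0.6855, -0.0381]), array([0.0004, 0.0004, 0.0626]))
```

```bash
python3 -m inch '-0.095 0.685 -0.04 0 0 0.062;-0.095 0.685 -0.04 0 0 0.062;-0.095 0.685 -0.04 0 0 0.062;-0.095 0.685 -0.04 0 0 0.062;-0.095 0.685 -0.04 0 0 0.062;-0.095 0.685 -0.04 0 0 0.062;-0.095 0.685 -0.04 0 0 0.062;-0.095 0.685 -0.04 0 0 0.062'
python3 - <<'E'
from h import *
c=cam("wrist"); im=snapshot("wrist"); cv2.imwrite("pics/w1.png",im[:,:,::-1]); print(-c[1].T@c[2])
for t,z in [("stand",0),("pin_post",.012),("plain_post",.012),("pin_seat",.07),("cap_top",.076)]:
    for d in landmark_of("wrist",t)[:1]: print(t,d["p"],np.round(d["uv"],1),back(c,d["uv"],z).round(4))
    proj
E
```

```text
clock: 6.48
tool_pos: [0.4825, 0.2046, 0.2187]
orientation: [-179.9, -0.1, 167.9]
force: [0.1, -0.3, -2.7]
opening: 0.03
gripper_force: 30.0
[0.41610125 0.21891083 0.3764545 ]
stand 0.92 [329.5 208.1] [0.4809 0.2116 0.    ]
pin_post 0.67 [416.6 211.7] [0.4989 0.2897 0.012 ]
plain_post 0.64 [234.6 212.2] [0.4642 0.1254 0.012 ]
pin_seat 0.84 [434.1 223. ] [0.4975 0.2904 0.07  ]
cap_top 0.88 [324.9 224.9] [0.4798 0.2069 0.076 ]
```

View pics/w1.png

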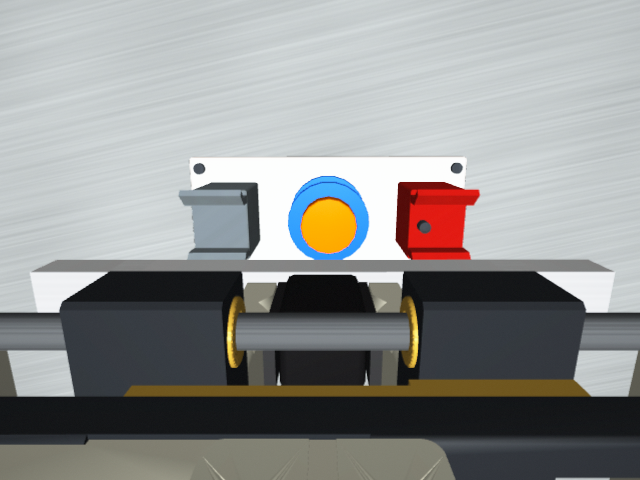

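The wrist picture shows the stand square to the bar. The grey post is at (220,225), the cap centre at about (329,226), the red post at (435,225), and the pin is visible at about (424,227). I'll zoom in for precise measurements.

Run:
```python
from h import *
im=cv2.imread("pics/w1.png"); c=cam("wrist"); 
cv2.imwrite("pics/w1z.png",cv2.resize(im[150:275,175:485],None,fx=2.58,fy=2.58,interpolation=cv2.INTER_CUBIC))
hsv=cv2.cvtColor(im,cv2.COLOR_BGR2HSV)
m=((hsv[...,0]>8)&(hsv[...,0]<30)&(hsv[...,1]>120)&(hsv[...,2]>180)).astype(np.uint8); m[275:]=0
k=cv2.findContours(m,0,2)[0]; k=max(k,key=len); e=cv2.fitEllipse(k); print("cap",e,back(c,e[0],.076))
r=im[205:250,405:460].astype(int); mk=(r[...,2]-r[...,0]<90).astype(np.uint8)
n,l,s,ce=cv2.connectedComponentsWithStats(mk)
for i in range(1,n):
    if s[i,4]>25: q=ce[i]+[405,205]; print("pin",s[i],q,back(c,q,.082)[:2],back(c,q,.076)[:2])
```

```text
cap ((328.1527404785156, 225.51185607910156), (53.48149490356445, 54.29938888549805), 87.21381378173828) [0.48188088 0.20886284 0.076     ]
pin [  0   0   4  45 142] [406.16197183 224.35211268] [0.49217804 0.26680898] [0.49371816 0.26779633]
pin [ 12  15  14  14 139] [423.56834532 226.18705036] [0.49636806 0.27944761] [0.49799318 0.28069135]
```

View pics/w1z.png

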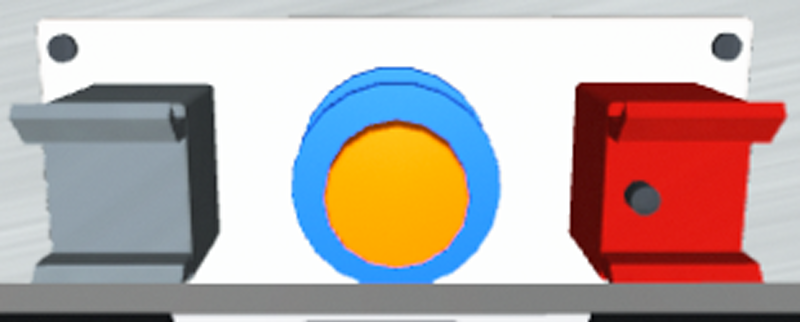

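The zoom shows the pin near the inner end of the red seat, with its tip at about (425,227) in the original picture. Both channels are clear.

Run:
```python
from h import *
c=cam("wrist"); o=get_obs(); print(o["tool_pos"],o["orientation"])
ang=lambda a,b:np.degrees(np.arctan2(*(b-a)[[1,0]]))
z=o["tool_pos"][2]-.0037
a,b=back(c,(32.5,271),z),back(c,(612.5,271),z);print("bar edge",a,b,ang(a,b),np.linalg.norm(b-a),(a+b)/2)
a,b=back(c,(190,157.5),.012),back(c,(466,157.5),.012);print("plate edge",a,b,ang(a,b),np.linalg.norm(b-a))
a,b=back(c,(198.8,168.3),.012),back(c,(456.6,168.3),.012);print("screws",ang(a,b),(a+b)/2)
u=np.array([np.cos(np.radians(78.1)),np.sin(np.radians(78.1))]);C=np.array([.4819,.2089])
for t,q in [("pin",(425,227.3)),]:
    d=back(c,q,.082)[:2]-C; print(t,d@u,d@[u[1],-u[0]])
# channel upright edges at cheek-top height .092
for q in [(197,206-2),(246,204.5),(412,204.5),(465,204.5)]: 
    d=back(c,q,.084)[:2]-C; print("cheek far",d@u,d@[u[1],-u[0]])
```

```text
[0.48299845 0.2038967  0.22007001] [1.79987641e+02 6.36748651e-03 1.67825381e+02]
bar edge [0.4440887  0.08636577 0.21637001] [0.49631193 0.32721667 0.21637001] 77.76604628353404 0.24644760402641797 [0.47020031 0.20679122 0.21637001]
plate edge [0.4087429  0.09904102 0.012     ] [0.46102614 0.34043773 0.012     ] 77.77926951638497 0.24699374444810202
screws 77.7780922850405 [0.44414883 0.21748871 0.012     ]
pin 0.07314908386075795 0.00047815485029481346
cheek far -0.09717940711316544 -0.018601965385454156
cheek far -0.06094664787310104 -0.018022487808182497
cheek far 0.06196125007207655 -0.017323220975730084
cheek far 0.10122001263887043 -0.017099863884729064
```

Run:
```python
from h import *
print(rows([.4813,.2121,.122],[180,0,167.8]))
```

```text
(array([0.0113, 0.0255, 0.3269]), array([0.0001, 0.    , 0.0001]))
```

```bash
python3 -m inch '0.011 0.026 0.1 0 0 0;0.011 0.026 0.2 0 0 0;0.011 0.026 0.27 0 0 0;0.011 0.026 0.31 0 0 0;0.011 0.026 0.327 0 0 0;0.011 0.026 0.327 0 0 0;0.011 0.026 0.327 0 0 0'
python3 - <<'E'
from h import *
im=snapshot("side"); cv2.imwrite("pics/s1.png",cv2.resize(im[250:430,210:430],None,fx=3,fy=3)[:,:,::-1])
o=get_obs();print(o["tool_pos"],o["orientation"],o["force"],o["moment"])
E
```

```text
clock: 7.37
tool_pos: [0.4819, 0.2132, 0.1226]
orientation: [180.0, 0.0, 167.9]
force: [0.4, -0.3, -2.0]
opening: 0.0302
gripper_force: 30.0
[0.48210519 0.21347182 0.123009  ] [1.79924413e+02 7.07950180e-02 1.67892139e+02] [ 0.37333249  1.04606505 -1.48866478] [ 0.00645559 -0.06570658 -0.02637751]
```

View pics/s1.png

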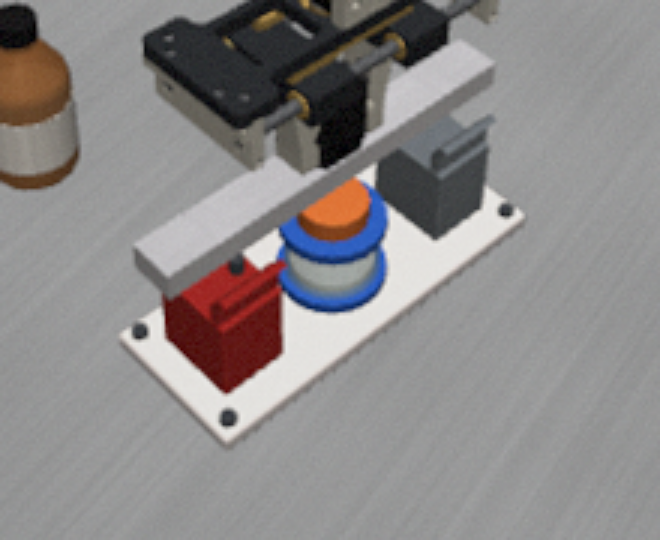

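The side crop shows the bar level above both posts and lined up with the channels, just over the pin. I'll lower it in.

```bash
python3 -m inch '0 0 0.02 0 0 0;0 0 0.035 0 0 0;0 0 0.047 0 0 0;0 0 0.056 0 0 0;0 0 0.056 0 0 0;0 0 0.056 0 0 0'; python3 -m inch '0 0 0.004 0 0 0;0 0 0.008 0 0 0;0 0 0.01 0 0 0;0 0 0.01 0 0 0;0 0 0.01 0 0 0'; python3 -c "
from h import *
o=get_obs();print(o['tool_pos'],o['orientation'],o['force'],o['moment'])"
```

```text
clock: 7.92
tool_pos: [0.4813, 0.2131, 0.1049]
orientation: [-180.0, -0.0, 167.9]
force: [-0.2, 0.2, -2.1]
opening: 0.03
gripper_force: 30.0
clock: 8.33
tool_pos: [0.4819, 0.2133, 0.1033]
orientation: [179.9, 0.1, 167.9]
force: [-3.6, -2.5, 6.8]
opening: 0.0299
gripper_force: 30.0
[0.48187538 0.21334213 0.10334757] [1.79940319e+02 7.12936624e-02 1.67929621e+02] [-3.5532309  -2.45921619  6.83277359] [-0.3001851   1.09918128  0.18193698]
```

Contact is at underside ≈ 82 mm, which matches the pin tip. I'll ease the force slightly and slide towards the grey post.

```bash
python3 -m inch '0 0 -0.001 0 0 0;0 -0.005 -0.001 0 0 0;0 -0.01 -0.001 0 0 0;0 -0.015 -0.001 0 0 0;0 -0.02 -0.001 0 0 0;0 -0.025 -0.001 0 0 0;0 -0.03 -0.001 0 0 0;0 -0.035 -0.001 0 0 0;0 -0.035 -0.001 0 0 0'; python3 -c "
from h import *
o=get_obs();print(o['tool_pos'],o['orientation'],o['force'],o['moment']);d=o['tool_pos'][:2]-[.4819,.2089];print(d@[.2118,.977]*1e3,d@[.977,-.2118]*1e3)"
```

```text
clock: 9.08
tool_pos: [0.4787, 0.2022, 0.1022]
orientation: [-179.9, -0.0, 167.9]
force: [0.1, 0.1, -2.2]
opening: 0.0298
gripper_force: 30.0
[0.47873017 0.20215239 0.10218408] [-1.79933468e+02 -3.84345387e-02  1.67884624e+02] [ 0.08524354  0.10239445 -2.17756604] [-0.19645459 -0.02335788 -0.07010249]
-7.263784828007214 -1.6677752655481313
```

```bash
cat > p.py <<'E'
from h import *
o=get_obs();print(o['tool_pos'].round(4),o['orientation'].round(2),o['force'].round(1),o['moment'].round(2));d=o['tool_pos'][:2]-[.4819,.2089];print(d@[.2118,.977]*1e3,d@[.977,-.2118]*1e3)
E
python3 -m inch '0 0 0.005 0 0 0;0 0 0.005 0 0 0;0 0 0.005 0 0 0;0 0 0.005 0 0 0'; python3 p.py
```

```text
clock: 9.42
tool_pos: [0.4776, 0.2013, 0.0996]
orientation: [-179.8, -0.2, 167.9]
force: [-1.1, -2.8, -5.3]
opening: 0.0298
gripper_force: 30.0
[0.4776 0.2013 0.0996] [-1.7978e+02 -1.6000e-01  1.6787e+02] [-1.1 -2.8 -5.3] [-1.25  0.44  0.05]
-8.33300601668933 -2.5420999075703694
```

```bash
python3 -m inch '-0.002 -0.003 0 0 0 0;-0.004 -0.006 0 0 0 0;-0.004 -0.009 0 0 0 0;-0.004 -0.009 0 0 0 0;-0.004 -0.009 0 0 0 0'; python3 p.py
python3 - <<'E'
from h import *
im=snapshot("side"); cv2.imwrite("pics/s2.png",cv2.resize(im[250:430,210:430],None,fx=3,fy=3)[:,:,::-1])
E
```

```text
clock: 9.83
tool_pos: [0.4801, 0.2003, 0.1011]
orientation: [180.0, 0.0, 167.9]
force: [0.3, 0.2, -2.4]
opening: 0.0297
gripper_force: 30.0
[0.4801 0.2003 0.1011] [1.7995e+02 3.0000e-02 1.6790e+02] [ 0.3  0.2 -2.4] [-0.03 -0.01 -0.02]
-8.770637119567356 0.07267519771887004
```

View pics/s2.png

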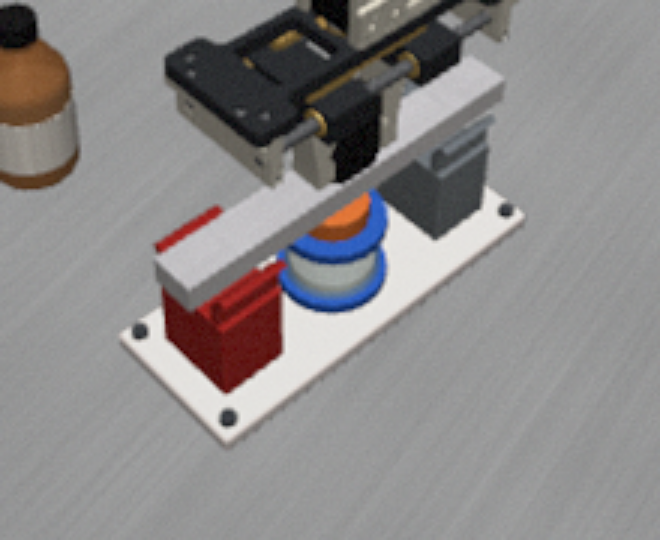

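The side crop shows the bar down between the cheeks of both posts, with no contact force now. I'll centre the socket a bit more and lower.

```bash
python3 -m inch '0 -0.004 0 0 0 0;0 -0.006 0.003 0 0 0;0 -0.006 0.006 0 0 0;0 -0.006 0.009 0 0 0;0 -0.006 0.009 0 0 0;0 -0.006 0.009 0 0 0'; python3 p.py
```

```text
clock: 10.38
tool_pos: [0.4794, 0.1982, 0.0981]
orientation: [-180.0, -0.0, 167.9]
force: [-0.6, -0.3, -3.0]
opening: 0.0299
gripper_force: 30.0
[0.4794 0.1982 0.0981] [-179.99   -0.    167.9 ] [-0.6 -0.3 -3. ] [-0.09 -0.02  0.04]
-10.944084638750207 -0.1813364513160434
```

Free at underside ≈ 76.4 mm, so the pin is in the socket. Now I'll press.

```bash
python3 -m inch '0 0 0.004 0 0 0;0 0 0.008 0 0 0;0 0 0.012 0 0 0;0 0 0.012 0 0 0;0 0 0.012 0 0 0'; python3 p.py;  python3 -m inch '0 0 0.004 0 0 0;0 0 0.008 0 0 0;0 0 0.012 0 0 0;0 0 0.012 0 0 0;0 0 0.012 0 0 0'; python3 p.py
```

```text
clock: 10.8
tool_pos: [0.4795, 0.1983, 0.095]
orientation: [180.0, 0.0, 167.9]
force: [-3.2, -1.5, 6.1]
opening: 0.0299
gripper_force: 30.0
[0.4795 0.1983 0.095 ] [1.7999e+02 2.0000e-02 1.6791e+02] [-3.2 -1.5  6.1] [-0.31  1.14  0.04]
-10.87572618397397 -0.08673055303154474
clock: 11.22
tool_pos: [0.4795, 0.1983, 0.0919]
orientation: [180.0, 0.0, 167.9]
force: [-4.8, -1.4, 11.5]
opening: 0.0298
gripper_force: 30.0
[0.4795 0.1983 0.0919] [1.7998e+02 3.0000e-02 1.6792e+02] [-4.8 -1.4 11.5] [-0.49  1.8  -0.02]
-10.886083580315438 -0.06186838377854982
```

```bash
python3 -m inch '0 0 0.003 0 0 0;0 0 0.006 0 0 0;0 0 0.006 0 0 0;0 0 0.006 0 0 0'; python3 p.py;  python3 -m inch '0 0 0.003 0 0 0;0 0 0.003 0 0 0;0 0 0.003 0 0 0;0 0 0.003 0 0 0'; python3 p.py
```

```text
clock: 11.55
tool_pos: [0.4796, 0.1983, 0.0919]
orientation: [180.0, 0.1, 168.0]
force: [-12.5, -2.4, 28.7]
opening: 0.03
gripper_force: 30.0
[0.4796 0.1983 0.0919] [1.7997e+02 7.0000e-02 1.6795e+02] [-12.5  -2.4  28.7] [-1.09  4.59 -0.11]
-10.837970197446154 0.022600922576895312
clock: 11.88
tool_pos: [0.4798, 0.1983, 0.0917]
orientation: [180.0, 0.1, 168.0]
force: [-15.0, -4.1, 35.4]
opening: 0.0297
gripper_force: 30.0
[0.4798 0.1983 0.0917] [1.7996e+02 1.1000e-01 1.6798e+02] [-15.   -4.1  35.4] [-1.57  5.33 -0.08]
-10.837524542970776 0.22916620217837327
```

A hard stop at underside ≈ 70 mm, so it's seated. I'll ease back to a moderate press and verify.

```bash
python3 -m inch '0 0 -0.003 0 0 0;0 0 -0.003 0 0 0;0 0 -0.003 0 0 0;0 0 -0.003 0 0 0;0 0 -0.003 0 0 0;0 0 -0.003 0 0 0'; python3 p.py
python3 - <<'E'
from h import *
im=snapshot("side"); cv2.imwrite("pics/s3.png",cv2.resize(im[250:430,210:430],None,fx=3,fy=3)[:,:,::-1])
c=cam("side"); s=-.011
u=np.array([.2118,.977]);n=np.array([.977,-.2118])
for a in(-.125,.125):
  for b in(-.015,.015):
    for z in (.07,.088): print(a,b,z,((proj(c,[*(np.array([.4819,.2089])+u*(a+s)+n*b),z])-[210,250])*3).round(0))
E
```

```text
clock: 12.38
tool_pos: [0.4798, 0.1982, 0.0918]
orientation: [180.0, 0.1, 168.0]
force: [-10.2, -3.5, 27.1]
opening: 0.0299
gripper_force: 30.0
[0.4798 0.1982 0.0918] [1.7997e+02 9.0000e-02 1.6796e+02] [-10.2  -3.5  27.1] [-1.27  3.88  0.04]
-10.867233180466094 0.21334525260058604
-0.125 -0.015 0.07 [507. 113.]
-0.125 -0.015 0.088 [510.  92.]
-0.125 0.015 0.07 [472.  89.]
-0.125 0.015 0.088 [474.  68.]
0.125 -0.015 0.07 [196. 325.]
0.125 -0.015 0.088 [194. 304.]
0.125 0.015 0.07 [162. 293.]
0.125 0.015 0.088 [160. 271.]
```

View pics/s3.png

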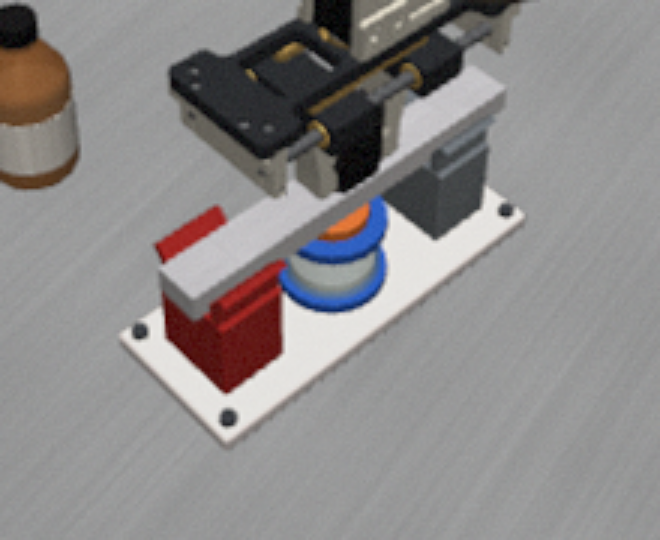

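The side crop shows the bar flat in both channels. Its corners near (194,303) and (506,91) match the fully seated prediction at both ends, to within calibration error. Handing it in.

```bash
python3 -c "
from plant import close_job
print(close_job())"
```

```text
the job is handed in; nothing more can be done
None
```

The job is handed in at about 12.5 s of the 48 s. The bar is over the pin and flat on both posts as far as the height, force and side view show, still gripped and pressed down with about 30 N. The bottle, beaker and jar were not touched.

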